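# Open a seasoning jar one-handed in the jar rack

## Task

Take the square white jar with the wide screw lid and set it fully down in the free square well of the steel rack without dropping it; the well keeps the jar from turning. There, and not before, unscrew its tight lid until the threads let go, lift it off and finish holding the lid level over the jar, just above the open mouth, with the jar still standing in the well. Do not let go of the lid at the end, and leave the shaker jar, the dredger and the spoon where they are.

Things in the scene. Friction and masses are not known exactly. Their poses are not given: they have to be found in the camera images.
- jar: The jar to open: white plastic, square body 76 x 76 mm, 78 mm high to the shoulder, 112 mm high with its lid, 0.3 to 0.65 kg, loose on the bench at any yaw; neck 44 mm wide. Origin: centre of the underside; x, y square to its sides, z up. Any quarter turn fits the well. On the bench it would turn along with the lid: the lid takes about 0.3 to 0.6 N m to turn.
- lid: The jar's round black ribbed lid, 62 mm wide, 24 mm high, 40 g. Origin: centre of its lower edge, 88 mm above the jar's underside when tight (10 mm above the shoulder). Screwed tight it carries the jar. Opens anticlockwise from above: after 0.7 to 1.0 rad it has risen 2 mm and the 3 lugs come free; after 1.4 rad they may jam on the next thread. Lid x starts 0 to 0.2 rad ahead of jar x.
- mouth (a point): Centre of the jar's mouth, 104 mm above the jar's underside, at the top of the rubber seal that the tight lid presses down; with the lid off the seal springs up 2 mm, to 106 mm. It moves with the jar; z up. The freed lid rests on the seal and lifts straight off.
- rack: Steel jar rack fixed to the bench, 125 mm (its x) by 255 mm (its y), deck top 50 mm high, with two square wells 80 x 80 mm (edges chamfered 4 mm), sides square to the rack, centres 62 mm either side of its middle along y. A jar stands on the 4 mm base plate with 2 mm play each side in the 10 mm thick deck. Origin: centre of the underside.
- free_well (a point): Centre of the floor of the free well (the rack's +y one), 4 mm above the bench and 46 mm below the deck's top; axes as the rack's.
- shaker: Bystander: shorter square white jar 76 x 76 mm with a narrow black shaker top 42 mm wide, 96 mm high in all, standing loose in the rack's other well. Origin: centre of the underside.
- dredger: Bystander: round bare-metal dredger, 64 mm wide, 106 mm high, with a side handle to its +y (reaching 55 mm out), loose on the bench. Jar and dredger may have swapped places. Origin: centre of the underside.
- spoon: Bystander: steel spoon 200 mm long lying on the bench beyond the jar and dredger. Origin near the middle of its length; x along the spoon.
There are look-alikes about, which are no part of the job. There is more than one size of the lid; the job needs the largest.

How it is judged (in metres and radians):
On the way, in this order (a step that is already met when the one before it is completed fails the run):
1. the jar stands fully down in the free well of the rack, its lid still on (z of jar in the frame of free_well between -0.004 and 0.004 m and horizontal distance between jar and free_well below 0.008 m and angle between jar's own z axis and vertical below 0.06 rad and z of lid in the frame of jar below 0.093 m), for 0.2 s.
2. the lid has come off its threads while the jar stands in the well (z of jar in the frame of free_well between -0.004 and 0.004 m and horizontal distance between jar and free_well below 0.008 m and angle between jar's own z axis and vertical below 0.06 rad and z of lid in the frame of jar above 0.097 m), for 0.1 s.
At the end, for the whole second after the job is handed in: Fingers hold the lid level (0.2 rad), within 20 mm of the mouth's axis, lower edge 4 to 50 mm above mouth, clear of the jar; the jar stands upright on the free well's floor (4 mm; 8 mm off centre); all at rest; bystanders within 30 mm (spoon 40) of their starts (z of jar in the frame of free_well between -0.004 and 0.004 m and horizontal distance between jar and free_well below 0.008 m and angle between jar's own z axis and vertical below 0.06 rad and z of lid in the frame of mouth between 0.004 and 0.05 m and horizontal distance between lid and mouth below 0.02 m and angle between lid's own z axis and vertical below 0.2 rad and contact force between the fingers and lid above 1 N and contact force between lid and jar below 0.05 N and linear speed of each of lid, jar below 0.03 m/s and distance of each of dredger, shaker from where it was at the start of the episode below 0.03 m and distance of spoon from where it was at the start of the episode below 0.04 m); the arm keeps its last pose, push and grip.
It fails at once if the lid is unscrewed (turned more than about 0.5 rad past tight, or raised off) while the jar is not in the well ((angle between the x axis of lid and the x axis of jar, either way round above 0.5 rad or z of lid in the frame of jar above 0.097 m) and (z of jar in the frame of free_well above 0.025 m or horizontal distance between jar and free_well above 0.02 m)).
It fails at once if the jar is dropped (moves faster than 0.45 m/s with the fingers off it) (linear speed of jar above 0.45 m/s and contact force between the fingers and lid below 0.05 N and contact force between the fingers and jar below 0.05 N).
It fails at once if the jar is tipped over (angle between jar's own z axis and vertical above 0.6 rad).
It fails at once if the shaker, dredger or spoon is disturbed (distance of any of dredger, shaker from where it was at the start of the episode above 0.03 m or distance of spoon from where it was at the start of the episode above 0.04 m).
It also fails if it takes over 48 s, if anything falls off the work surface, if the arm or the gripper's body presses on something with over 40 N, if the wrist force passes 120 N, or if a joint passes its speed limit or range.

## Robot

A 6-joint arm with a two-finger parallel gripper is mounted at the origin on the work surface. World frame = base frame: x ahead of the robot, y to its left, z up, the work surface at z = 0. Lengths are in mm, angles in degrees, forces in N, time in s.
With the tool pointing down it reaches from about 300 to 850 mm from the base axis. Payload 4.2 kg.
Tool frame: the origin (TCP) lies on the mounting face of the last link; the fingertips stand 191 mm ahead of it and the grasp point (between the pads) lies 172 mm ahead of it; z points along the fingers, y is the direction in which the jaws open and shut (so a half turn about z gives the same grasp; the last joint's range is limited). The gripper opens to 91 mm and grips with 3 to 60 N. Pads are 32 mm wide; open, the fingers measure 118 mm over their backs; the gripper's body (76 mm by 178 mm) begins 60 mm behind the grasp point.
Start: joints at [67.895, 18.312, 89.639, -0, 72.044, -1.146], TCP at [205.672, 536.956, 404.776] pointing down, gripper open.
Joint ranges: [-177.97, 177.97], [-48.28, 115.42], [12.27, 149.76], [-77.06, 257.06], [2.81, 150.46], [-146.56, 146.56]. Speed limits (degrees/s): [147.25, 147.25, 180, 180, 180, 180].

## Interface

Orientations are given as [roll, pitch, yaw] about the fixed x, y, z axes, in that order (R = Rz(yaw) Ry(pitch) Rx(roll)).
In Python, from workcell import env gives the robot as it stands.
- The arm moves only by the shell command python3 -m handwheel 'ROWS' [FORCE]. ROWS is JSON, a list of rows, each an object with "gripper": the opening in per cent of the stroke, from 0 (shut) to 100 (fully open); "travel": the shift along the tool's x, y, z in m, a list of three; "twist": the turn about the tool's z in rad. In form: [{"gripper": gripper, "travel": [x, y, z], "twist": twist}, ...]. A call has 1 to 5 rows; each row shifts and turns the commanded pose from where the row before left it, along the tool's axes as they then stand; what a row does not reach is not made up. A row lasts 1/12 s, in which the tool goes at most 41.7 mm and 7.16 degrees, less where a joint would pass 70% of its speed; a pose out of reach is approached as far as the arm can. A call with a gripper value outside its range is refused whole. The fingers move at their own pace and stop on an object; FORCE is the grip in N (left out, the last holds). Time passes only in rows, so rows that do not move let the fingers close. It gives the time, the measured TCP pose, the force and the opening at its end, in the units of the state.
- env.state(): the state, without advancing time (a new reading comes with each control period).
- env.grab_frame(name): name is "scene" or "side" or "wrist"; returns a dict with "frame" (480x640x3 uint8, red, green, blue), "intrinsics" (3x3 intrinsics, pixels), "extrinsics" (4x4, takes a point from camera to world coordinates). Camera axes: x right, y down, z forward; pixel columns grow to the right and rows downward; lengths in mm; the calibration is good to about 2 mm. The wrist camera is an equidistant fisheye: a pixel r from the principal point sees the ray r / f radians off the axis. A picture is of the moment at which its call begins. There is no depth.
- env.job_done(): hands the job in, once; it reports no verdict.
Trained networks look in the newest picture that a camera, given by its name, has taken for a name from the list of things; names that differ only in an ending like _2 or _b are one class to them, and where a whole thing is asked for, a point or a joint stands for the part that bears it (a point fixed in the world has none). Each returns a list of dicts, best first, with "confidence" (0 to 1); they miss things now and then, are a little off and sometimes report something else, mostly with a low value. They report only what shows in the picture. A call takes as long as a camera call. They do not tell look-alikes from the thing itself.
- env.trace(camera, thing): "pixels" (480x640 bool, what is visible of it) and "uv" ([column, row] in pixels, amid what is visible of it).
- env.pinpoint(camera, thing): "uv" ([column, row] in pixels: a listed point, or the origin of a listed thing).
The state is a dict: "time_s": time; "qpos": joint angles; "qvel": joint speeds; "effort": joint torques, N m; "ee_pos": TCP position; "ee_rot": TCP orientation; "force": force on the tool from outside, world axes, zero at the start; "torque": the same for the moment, N m; "gripper_width": finger opening in mm.
Only numpy, scipy, OpenCV 4.12 (cv2) and the standard library are available. Lean on these libraries where they do the work, as an engineer would, in place of code of your own. Each camera call takes 0.05 s, during which the arm holds its last target. There are 200 camera calls.

## Working session

There is one attempt and no reset: what is moved stays moved. The work goes in short steps, Python scripts to look and compute and a shell command to move; the robot and the scene stay as the last step left them, time stands still between calls to the robot, and variables do not carry over. Pictures are saved under pics/ and viewed, about 8 in all and at most 12, crops included, and the job is handed in when it is done.

```bash
ls; mkdir -p pics
cat > h.py <<'E'
from workcell import env
import numpy as np, cv2
def ray(g,uv,fish=False):
    K=np.array(g["intrinsics"]);T=np.array(g["extrinsics"])
    x=(uv[0]-K[0,2])/K[0,0];y=(uv[1]-K[1,2])/K[1,1]
    if fish:
        r=np.hypot(x,y);s=np.sin(r)/r if r>1e-9 else 1
        d=np.array([x*s,y*s,np.cos(r)])
    else: d=np.array([x,y,1])
    return T[:3,3],T[:3,:3]@d
def atz(g,uv,z,fish=False):
    o,d=ray(g,uv,fish);return o+d*(z-o[2])/d[2]
def proj(g,P,fish=False):
    K=np.array(g["intrinsics"]);T=np.array(g["extrinsics"])
    p=T[:3,:3].T@(np.array(P,float)-T[:3,3])
    if fish:
        r=np.hypot(p[0],p[1]);a=np.arctan2(r,p[2]);q=p[:2]/max(r,1e-9)*a
    else:q=p[:2]/p[2]
    return q*[K[0,0],K[1,1]]+[K[0,2],K[1,2]]
def save(g,n,crop=None,s=1):
    im=g["frame"][:,:,::-1]
    if crop: im=im[crop[1]:crop[3],crop[0]:crop[2]]
    cv2.imwrite("pics/"+n,cv2.resize(im,None,fx=s,fy=s,interpolation=cv2.INTER_CUBIC))
E
python3 - <<'E'
from h import *
np.set_printoptions(precision=1,suppress=True)
print(env.state())
G={c:env.grab_frame(c) for c in("scene","side","wrist")}
for c,g in G.items():
    save(g,c+"0.png"); print(c,np.array(g["extrinsics"])[:3].round(2).tolist(),np.array(g["intrinsics"])[0])
    for t in("jar","lid","rack","free_well","dredger","shaker","spoon"):
        z={"lid":88,"free_well":4}.get(t,0)
        print(t,[(np.round(r["uv"]),round(r["confidence"],2),atz(g,r["uv"],z,c=="wrist")[:2]) for r in env.pinpoint(c,t)])
a=np.hstack([G["scene"]["frame"],G["side"]["frame"]])[:,:,::-1]
E
```

```text
pics
{'time_s': 0.0, 'qpos': array([67.9, 18.4, 89.7, -0. , 72. , -1.1]), 'qvel': array([ 0. ,  0. ,  0. ,  0.1, -0. , -0. ]), 'effort': array([  0. , -41.2, -23.2,   0.1,   0. ,  -0. ]), 'ee_pos': array([205.6, 536.8, 403.9]), 'ee_rot': array([-179.9,   -0. ,  159. ]), 'force': array([ 0.1,  0.1, -0.3]), 'torque': array([ 0. ,  0. , -0.1]), 'gripper_width': 91.18670896752086}
scene [[-0.38, 0.78, -0.5, 990.62], [0.92, 0.33, -0.19, 225.57], [0.01, -0.54, -0.84, 792.68]] [452.1   0.  315.9]
jar [(array([370., 244.]), 0.57, array([475.5, 146.1]))]
lid [(array([420., 257.]), 0.96, array([525.3, 247.3])), (array([325., 230.]), 0.71, array([535.5,  65.7])), (array([382., 218.]), 0.68, array([467.4, 157.2]))]
rack [(array([221., 207.]), 0.72, array([ 510.8, -186.5]))]
free_well [(array([245., 214.]), 0.92, array([ 511. , -126.6])), (array([381., 218.]), 0.48, array([406.4, 146.5]))]
dredger [(array([463., 321.]), 0.91, array([571. , 361.8]))]
shaker [(array([196., 195.]), 0.7, array([ 503. , -254.2]))]
spoon [(array([374., 369.]), 0.65, array([723.1, 236.6]))]
side [[-1.0, -0.06, 0.06, 562
[... 187 characters left out ...]
294. ])), (array([401., 297.]), 0.74, array([472.3, 152.4])), (array([388., 281.]), 0.72, array([489.8, 123.7]))]
rack [(array([365., 194.]), 0.83, array([ 518.8, -191.5]))]
free_well [(array([367., 214.]), 0.73, array([ 513.9, -124. ]))]
dredger [(array([325., 464.]), 0.77, array([566.9, 360.8]))]
shaker [(array([371., 176.]), 0.61, array([ 505.5, -257.9]))]
spoon [(array([226., 365.]), 0.58, array([723.8, 233.2]))]
wrist [[0.36, 0.9, 0.25, 135.79], [0.93, -0.34, -0.1, 564.23], [-0.0, 0.27, -0.96, 384.62]] [371.6   0.  323. ]
jar []
lid []
rack [(array([ 43., 471.]), 0.67, array([ 517.3, -252.6]))]
free_well []
dredger []
shaker [(array([ 43., 471.]), 0.5, array([ 516. , -251.4]))]
spoon []
```

View pics/scene0.png

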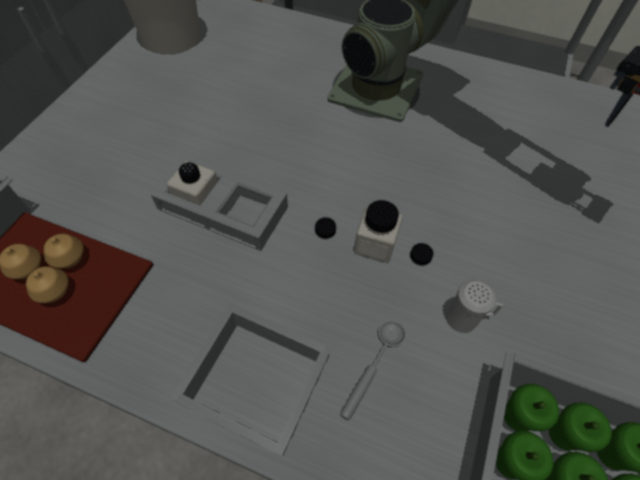

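View pics/wrist0.png

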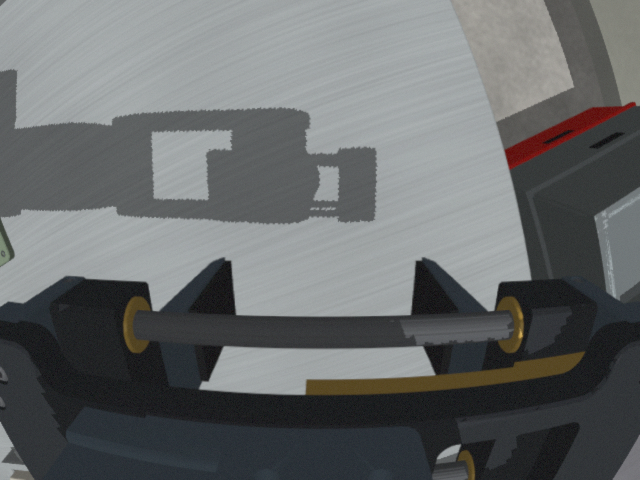

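The scene view shows the jar with its wide black lid at (382,216) and body at (377,238). Two loose small black lids lie on the bench at (325,228) and (422,254). The rack's free well is at (248,207) and the shaker at (190,180). The wide lid on the square white body is the one that fits; the loose lids are look-alikes. Next I'll fit the poses and confirm them in one crop.

```bash
cat > fit.py <<'E'
from h import *
from scipy.optimize import minimize
def box(x,y,yaw,sx,sy,z0,z1):
    c,s=np.cos(yaw),np.sin(yaw)
    return [[x+c*a-s*b,y+s*a+c*b,z] for a in(-sx/2,sx/2) for b in(-sy/2,sy/2) for z in(z0,z1)]
def hull(g,P,sc=4):
    m=np.zeros((480*sc,640*sc),np.uint8)
    p=np.array([proj(g,q) for q in P])*sc
    cv2.fillConvexPoly(m,cv2.convexHull(p.round().astype(np.int32)),1);return m>0
def up(m,sc=4): return cv2.resize(m.astype(np.float32),None,fx=sc,fy=sc)>.5
def fit(items,model,x0,steps=(8,8,.15)):
    def cost(v):
        J=0
        for g,m,ign in items:
            h=hull(g,model(*v))
            if ign is not None:h=h&~ign
            J+=1-(h&m).sum()/max((h|m).sum(),1)
        return J
    sim=[x0]+[np.array(x0)+np.eye(3)[i]*steps[i] for i in range(3)]
    r=minimize(cost,x0,method="Nelder-Mead",options=dict(initial_simplex=sim,xatol=.02,fatol=1e-5));return r.x,r.fun
E
cat > m1.py <<'E'
from fit import *
np.set_printoptions(precision=2,suppress=True)
G={c:env.grab_frame(c) for c in("scene","side")}
T={}
for c in G:
    for t in("jar","lid","rack","shaker"):
        L=env.trace(c,t);T[c,t]=L
        print(c,t,[(np.round(l["uv"]),round(l["confidence"],2),int(l["pixels"].sum())) for l in L])
def hullm(m): 
    o=np.zeros(m.shape,np.uint8);cv2.fillConvexPoly(o,cv2.convexHull(np.argwhere(m)[:,::-1].astype(np.int32)),1);return o>0
def near(c,t,uv): return min(T[c,t],key=lambda l:np.hypot(*(np.array(l["uv"])-uv)))["pixels"]
LU={"scene":(382,216),"side":(394,285)}
it=[];itr=[]
for c,g in G.items():
    lid=near(c,"lid",LU[c]); j=T[c,"jar"][0]["pixels"]
    it.append((g,up(j&~lid),up(lid)))
    sh=T[c,"shaker"][0]["pixels"];r=T[c,"rack"][0]["pixels"]
    itr.append((g,up(hullm(r&~sh)&~sh),up(sh)))
    q=np.argwhere(lid);print("lid px",q.min(0),q.max(0),"centroid@z100",atz(g,q.mean(0)[::-1],102)[:2])
R=[]
for y0 in(0,.4,.8,1.2):R.append(fit(it,lambda x,y,a:box(x,y,a,76,76,0,78),[472,153,y0]))
for r in R:print("jar",r[0],np.degrees(r[0][2])%90,r[1])
for i in it:print(" per cam",fit([i],lambda x,y,a:box(x,y,a,76,76,0,78),min(R,key=lambda r:r[1])[0]))
rk=fit(itr,lambda x,y,a:box(x,y,a,125,255,0,50),[510,-187,-.05]);print("rack",rk,np.degrees(rk[0][2]))
for i in itr:print(" per cam",fit([i],lambda x,y,a:box(x,y,a,125,255,0,50),rk[0]))
x,y,a=rk[0];w=(x-62*np.sin(a),y+62*np.cos(a));print("well",w)
b=min(R,key=lambda r:r[1])[0]
g=G["scene"];im=g["frame"].copy()
big=cv2.resize(im[150:300,140:450],None,fx=2.5,fy=2.5,interpolation=cv2.INTER_CUBIC)
def dr(P,col):
    p=np.array([proj(g,q) for q in P]);p=((p-[140,150]+.5)*2.5).astype(np.int32);cv2.polylines(big,[p],True,col,1)
sq=lambda P,z:[P[i] for i in((0,2,6,4) if z==0 else(1,3,7,5))]
B=box(*b,76,76,0,78);dr(sq(B,1),(255,0,0));dr(sq(B,0),(255,0,0))
B=box(*rk[0],125,255,0,50);dr(sq(B,1),(0,255,0));dr(sq(B,0),(0,255,0))
B=box(*w,a,80,80,40,50);dr(sq(B,1),(255,255,0))
cv2.imwrite("pics/fit1.png",big[:,:,::-1])
E
python3 m1.py
```

```text
scene jar [(array([372., 243.]), 0.57, 1211)]
scene lid [(array([421., 257.]), 0.81, 414), (array([382., 216.]), 0.68, 872), (array([328., 228.]), 0.68, 360)]
scene rack [(array([231., 206.]), 0.97, 6133)]
scene shaker [(array([192., 179.]), 0.8, 1419)]
side jar [(array([392., 330.]), 0.87, 2484)]
side lid [(array([403., 292.]), 0.73, 1573), (array([383., 273.]), 0.72, 281), (array([404., 386.]), 0.58, 971)]
side rack [(array([367., 202.]), 0.78, 5066)]
side shaker [(array([371., 156.]), 0.92, 1232), (array([370., 204.]), 0.16, 4853)]
lid px [200 365] [232 398] centroid@z100 [474.74 155.46]
lid px [272 379] [315 424] centroid@z100 [472.99 157.29]
jar [472.14 154.83   0.04] 2.5617755881510154 0.23493162075614227
jar [471.69 155.21   0.04] 2.467498208675791 0.2344041939331598
jar [472.14 155.41   1.63] 3.278679868925522 0.23389889542250764
jar [472.07 154.8    1.62] 2.5872169710566766 0.23482901269282175
 per cam (array([470.54, 155.61,   1.66]), np.float64(0.11410321216855845))
 per cam (array([472.76, 152.89,   1.57]), np.float64(0.07217970987277589))
rack (array([ 512.8 , -180.36,   -0.03]), np.float64(0.07258590664491871)) -1.6978018016205383
 per cam (array([ 513.91, -180.55,   -0.04]), np.float64(0.03441765330606139))
 per cam (array([ 511.3 , -179.84,   -0.04]), np.float64(0.02687950815704121))
well (np.float64(514.6391353288204), np.float64(-118.38957320001985))
```

View pics/fit1.png

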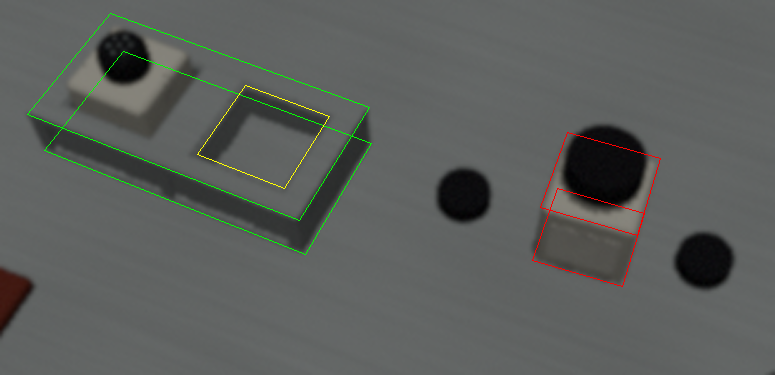

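The crop confirms the choice: the wide lid (604,165 in the crop) sits on the square white body, and the two loose lids are clearly smaller. The rack fit is a little off at the well, so I'll refine it from the wrist camera. Now moving above the jar.

```bash
python3 -m handwheel '[{"gripper":100,"travel":[-0.0257,-0.0174,0],"twist":0},{"gripper":100,"travel":[-0.0257,-0.0174,0],"twist":0},{"gripper":100,"travel":[-0.0257,-0.0174,0],"twist":0},{"gripper":100,"travel":[-0.0257,-0.0174,0],"twist":0},{"gripper":100,"travel":[-0.0257,-0.0174,0],"twist":0}]' 50
python3 -m handwheel '[{"gripper":100,"travel":[-0.0257,-0.0174,0],"twist":0},{"gripper":100,"travel":[-0.0257,-0.0174,0],"twist":0},{"gripper":100,"travel":[-0.0257,-0.0174,0],"twist":0},{"gripper":100,"travel":[-0.0257,-0.0174,0],"twist":0},{"gripper":100,"travel":[-0.0257,-0.0174,0],"twist":0}]'
python3 -m handwheel '[{"gripper":100,"travel":[-0.0257,-0.0174,0],"twist":0},{"gripper":100,"travel":[-0.0257,-0.0174,0],"twist":0},{"gripper":100,"travel":[-0.0257,-0.0174,0],"twist":0},{"gripper":100,"travel":[-0.0257,-0.0174,0],"twist":0},{"gripper":100,"travel":[-0.0257,-0.0174,0],"twist":0}]'
python3 -m handwheel '[{"gripper":100,"travel":[0,0,0],"twist":0.12},{"gripper":100,"travel":[0,0,0],"twist":0.12},{"gripper":100,"travel":[0,0,0],"twist":0.12},{"gripper":100,"travel":[0,0,0],"twist":0.12},{"gripper":100,"travel":[0,0,0],"twist":0.12}]'
python3 -m handwheel '[{"gripper":100,"travel":[0,0,0],"twist":0.11},{"gripper":100,"travel":[0,0,0],"twist":0.11},{"gripper":100,"travel":[0,0,0],"twist":0.11},{"gripper":100,"travel":[0,0,0],"twist":0.11},{"gripper":100,"travel":[0,0,0],"twist":0.11}]'
cat > m2.py <<'E'
from fit import *
import sys
np.set_printoptions(precision=2,suppress=True)
s=env.state();print(s["time_s"],s["ee_pos"],s["ee_rot"],s["qpos"],s["force"],s["gripper_width"])
g=env.grab_frame("wrist");save(g,sys.argv[1])
for t,z in(("jar",0),("lid",88),("lid",0),("free_well",4),("rack",0)):
    print(t,z,[(np.round(r["uv"]),round(r["confidence"],2),atz(g,r["uv"],z,True)[:2]) for r in env.pinpoint("wrist",t)])
E
python3 m2.py w1.png
```

```text
time_s: 2.12
ee_pos: [295.1, 408.5, 404.8]
ee_rot: [180.0, 0.0, 159.1]
force: [-0.2, 0.2, -0.1]
gripper_width: 91.4
time_s: 2.53
ee_pos: [384.0, 281.2, 405.0]
ee_rot: [180.0, 0.0, 159.0]
force: [0.6, -0.2, -0.2]
gripper_width: 91.1
time_s: 2.95
ee_pos: [472.9, 153.9, 404.9]
ee_rot: [180.0, 0.0, 159.0]
force: [0.3, 0.5, -0.3]
gripper_width: 91.4
time_s: 3.37
ee_pos: [472.4, 155.2, 404.8]
ee_rot: [180.0, -0.0, 124.3]
force: [-0.2, -0.1, 0.0]
gripper_width: 91.4
time_s: 3.78
ee_pos: [472.3, 155.3, 404.8]
ee_rot: [180.0, -0.0, 92.8]
force: [0.8, -0.4, -0.1]
gripper_width: 91.4
3.7833 [472.29 155.34 404.83] [179.99  -0.01  92.84] [16.88 11.29 99.41  0.01 69.29 14.04] [ 0.79 -0.38 -0.05] 91.44020243386103
jar 0 []
lid 88 [(array([323., 305.]), 0.89, array([475.98,  86.32])), (array([321., 119.]), 0.7, array([466.32, 245.33])), (array([327., 231.]), 0.65, array([475.69, 154.23]))]
lid 0 [(array([323., 305.]), 0.89, array([478.13,  43.59])), (array([321., 119.]), 0.7, array([465.61, 249.63])), (array([327., 231.]), 0.65, array([477.75, 131.58]))]
free_well 4 [(array([325., 231.]), 0.66, array([475.96, 132.53]))]
rack 0 []
```

View pics/w1.png

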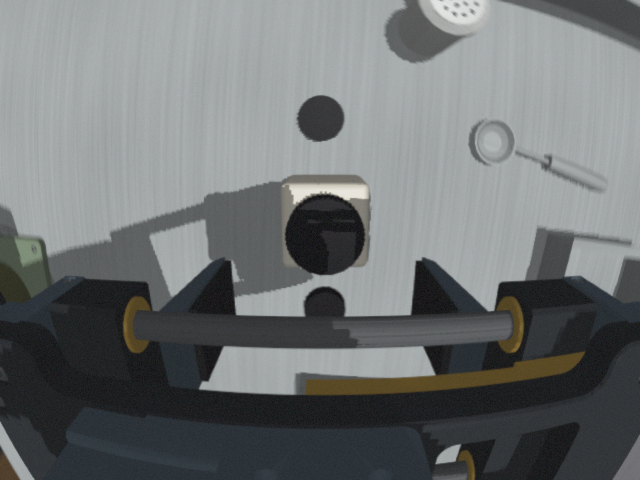

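The jar sits midway between the fingers (lid at 325,231), and its sides line up with the tool. Descend 130 mm and grip the lid.

```bash
python3 -m handwheel '[{"gripper":100,"travel":[0,0.002,0.030],"twist":0},{"gripper":100,"travel":[0,0,0.030],"twist":0},{"gripper":100,"travel":[0,0,0.030],"twist":0},{"gripper":100,"travel":[0,0,0.025],"twist":0},{"gripper":100,"travel":[0,0,0.015],"twist":0}]' 20
python3 -m handwheel '[{"gripper":60,"travel":[0,0,0],"twist":0},{"gripper":60,"travel":[0,0,0],"twist":0},{"gripper":60,"travel":[0,0,0],"twist":0},{"gripper":60,"travel":[0,0,0],"twist":0},{"gripper":50,"travel":[0,0,0],"twist":0}]' 20
python3 -m handwheel '[{"gripper":40,"travel":[0,0,0],"twist":0},{"gripper":40,"travel":[0,0,0],"twist":0},{"gripper":20,"travel":[0,0,0],"twist":0},{"gripper":0,"travel":[0,0,0],"twist":0},{"gripper":0,"travel":[0,0,0],"twist":0}]' 50
python3 -m handwheel '[{"gripper":0,"travel":[0,0,-0.002],"twist":0},{"gripper":0,"travel":[0,0,-0.004],"twist":0},{"gripper":0,"travel":[0,0,-0.008],"twist":0},{"gripper":0,"travel":[0,0,-0.012],"twist":0},{"gripper":0,"travel":[0,0,-0.014],"twist":0}]' 50
```

```text
time_s: 4.5
ee_pos: [473.4, 155.2, 272.2]
ee_rot: [-179.8, 0.1, 93.2]
force: [0.1, -0.1, 0.0]
gripper_width: 91.4
time_s: 4.92
ee_pos: [474.2, 155.5, 276.0]
ee_rot: [180.0, -0.0, 93.1]
force: [-3.5, 0.5, 1.9]
gripper_width: 61.7
time_s: 5.33
ee_pos: [474.1, 155.5, 275.9]
ee_rot: [180.0, -0.0, 93.2]
force: [-3.3, 0.8, 6.9]
gripper_width: 60.8
time_s: 5.75
ee_pos: [474.1, 155.3, 314.7]
ee_rot: [-179.9, 0.0, 93.2]
force: [1.0, -0.2, -5.8]
gripper_width: 60.5
```

Lifted, with about 5.6 N on the wrist, so the jar came with the lid. Next I'll check the rack closely in both cameras to settle the well position, moving up first.

```bash
python3 -m handwheel '[{"gripper":0,"travel":[0,0,-0.014],"twist":0},{"gripper":0,"travel":[0,0,-0.014],"twist":0},{"gripper":0,"travel":[0,0,-0.012],"twist":0},{"gripper":0,"travel":[0,0,-0.006],"twist":0},{"gripper":0,"travel":[0,0,-0.002],"twist":0}]' 50
cat > m3.py <<'E'
from fit import *
np.set_printoptions(precision=2,suppress=True)
S=5;out=[]
r=np.array([512.8,-180.4,-.035])
for c,(u,v) in(("scene",(220,205)),("side",(367,200))):
    g=env.grab_frame(c)
    f=g["frame"];w,h=78,60
    x0,y0=u-w,v-h
    big=cv2.resize(f[y0:y0+2*h,x0:x0+2*w],None,fx=S,fy=S,interpolation=cv2.INTER_CUBIC)
    big=cv2.convertScaleAbs(big,alpha=1.6)
    def dr(P,col):
        p=np.array([proj(g,q) for q in P]);p=((p-[x0,y0]+.5)*S-.5).round().astype(np.int32);cv2.polylines(big,[p],True,col,1)
    x,y,a=r;B=box(x,y,a,125,255,0,50);dr([B[i] for i in(1,3,7,5)],(0,255,0));dr([B[i] for i in(0,2,6,4)],(0,120,0))
    wx,wy=x-62*np.sin(a),y+62*np.cos(a);W=box(wx,wy,a,80,80,40,50);dr([W[i] for i in(1,3,7,5)],(255,255,0));W=box(wx,wy,a,88,88,40,50);dr([W[i] for i in(1,3,7,5)],(255,0,0))
    cv2.imwrite(f"pics/r_{c}.png",big[:,:,::-1])
    print(c,[(l["uv"],l["confidence"]) for l in env.pinpoint(c,"free_well")], proj(g,[wx,wy,4]))
E
python3 m3.py
```

```text
time_s: 6.17
ee_pos: [474.5, 155.5, 363.9]
ee_rot: [179.9, -0.0, 93.2]
force: [0.2, 0.2, -5.4]
gripper_width: 60.8
scene [([246.1, 217.4], 0.67), ([197.8, 195.2], 0.37)] [247.78 216.96]
side [([366.7, 215.7], 0.96)] [366.84 215.67]
```

View pics/r_scene.png

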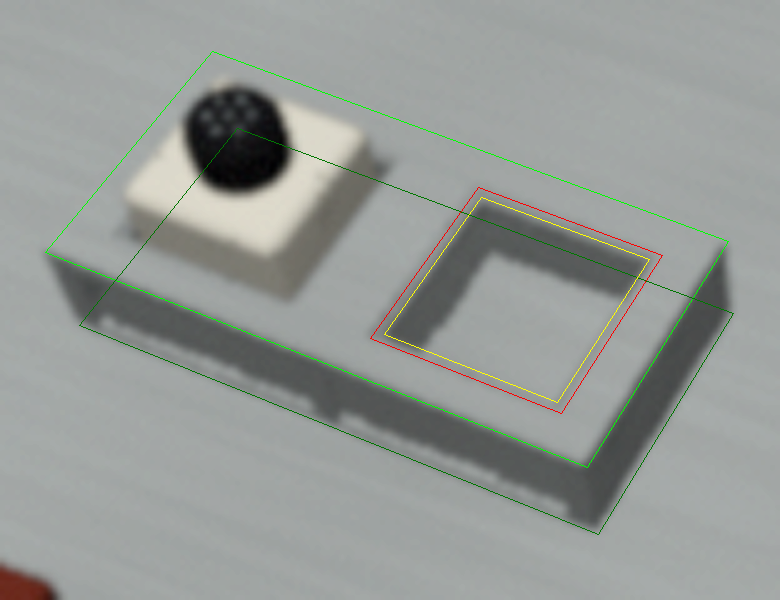

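View pics/r_side.png

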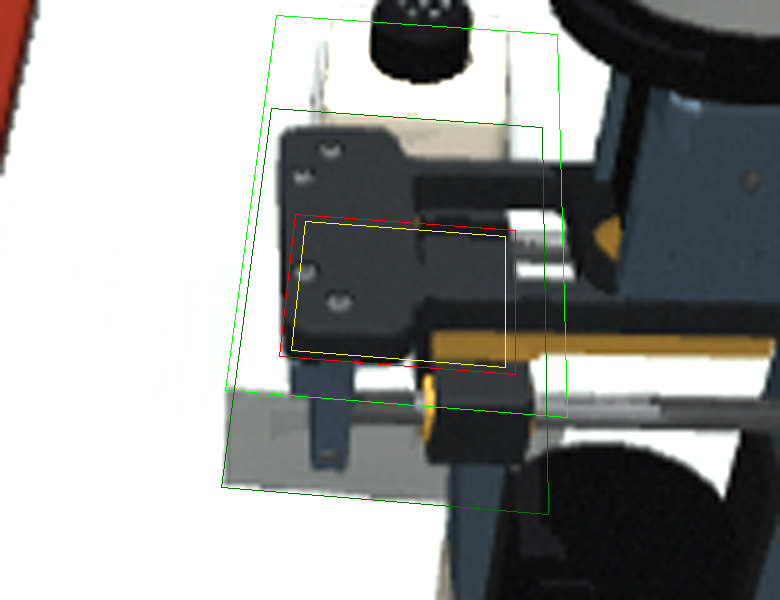

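The green and yellow overlays match the rack in the scene view: the deck corners and well edges line up within about 2 mm. The side view is mostly blocked by the hand. I take the well at (515,-118), yaw -2°. Carrying the jar over it.

```bash
python3 -m handwheel '[{"gripper":0,"travel":[-0.008,0.001,0],"twist":0},{"gripper":0,"travel":[-0.016,0.001,0],"twist":0},{"gripper":0,"travel":[-0.023,0.002,0],"twist":0},{"gripper":0,"travel":[-0.025,0.002,0],"twist":0},{"gripper":0,"travel":[-0.025,0.002,0],"twist":0}]' 50
python3 -m handwheel '[{"gripper":0,"travel":[-0.025,0.002,0],"twist":0},{"gripper":0,"travel":[-0.025,0.002,0],"twist":0},{"gripper":0,"travel":[-0.025,0.002,0],"twist":0},{"gripper":0,"travel":[-0.025,0.002,0],"twist":0},{"gripper":0,"travel":[-0.025,0.002,0],"twist":0}]' 50
python3 -m handwheel '[{"gripper":0,"travel":[-0.020,0.003,0],"twist":0},{"gripper":0,"travel":[-0.015,0.002,0],"twist":0},{"gripper":0,"travel":[-0.010,0.002,0],"twist":0},{"gripper":0,"travel":[-0.006,0.001,0],"twist":0},{"gripper":0,"travel":[-0.002,0,0],"twist":0}]' 50
python3 -m handwheel '[{"gripper":0,"travel":[0,0,0],"twist":0.025},{"gripper":0,"travel":[0,0,0],"twist":0.025},{"gripper":0,"travel":[0,0,0],"twist":0.025},{"gripper":0,"travel":[0,0,0],"twist":0.01},{"gripper":0,"travel":[0,0,0],"twist":0}]' 50
cat > m4.py <<'E'
from fit import *
np.set_printoptions(precision=2,suppress=True)
s=env.state();print(s["time_s"],s["ee_pos"],s["ee_rot"],s["force"])
zb=s["ee_pos"][2]-275.5; print("bottom",zb); x0=[*s["ee_pos"][:2],np.radians(s["ee_rot"][2]-90)]
it=[];tiles=[]
for c in("scene","side"):
    g=env.grab_frame(c);L=env.trace(c,"jar");uv=proj(g,[*x0[:2],zb+40])
    print(c,[(np.round(l["uv"]),round(l["confidence"],2),int(l["pixels"].sum())) for l in L],uv)
    L=[l for l in L if np.hypot(*(np.array(l["uv"])-uv))<25]
    big=cv2.resize(g["frame"][int(uv[1])-60:int(uv[1])+60,int(uv[0])-40:int(uv[0])+40],None,fx=5,fy=5,interpolation=cv2.INTER_CUBIC)
    tiles.append((g,uv,big))
    if not L: continue
    m=L[0]["pixels"];
    # ignore lid+fingers area: what lies above shoulder
    h=hull(g,[[x0[0]+48*np.cos(t),x0[1]+48*np.sin(t),zb+z] for t in np.arange(0,6.3,.1) for z in(84,250)])
    it.append((g,up(m)&~h,h)); print(c,fit(it[-1:],lambda x,y,a:box(x,y,a,76,76,zb,zb+78),x0))
v,f=fit(it,lambda x,y,a:box(x,y,a,76,76,zb,zb+78),x0) if it else (x0,9)
print("jar",v,np.degrees(v[2]),f,"rel tool",v-np.array(x0))
for g,uv,big in tiles:
    o=np.array([int(uv[0])-40,int(uv[1])-60])
    B=box(*v,76,76,zb,zb+78)
    for ids,col in(((1,3,7,5),(255,0,0)),((0,2,6,4),(255,0,0))):
        p=np.array([proj(g,B[i]) for i in ids]);cv2.polylines(big,[((p-o+.5)*5-.5).round().astype(np.int32)],True,col,1)
cv2.imwrite("pics/j1.png",np.hstack([t[2] for t in tiles])[:,:,::-1])
E
python3 m4.py
```

```text
time_s: 6.78
ee_pos: [487.5, 57.7, 362.1]
ee_rot: [-179.9, 0.0, 93.2]
force: [1.6, 0.9, -4.7]
gripper_width: 61.1
time_s: 7.2
ee_pos: [504.2, -67.0, 362.1]
ee_rot: [-179.9, 0.0, 93.1]
force: [0.8, 0.9, -6.0]
gripper_width: 61.1
time_s: 7.62
ee_pos: [515.5, -118.5, 362.3]
ee_rot: [-180.0, -0.0, 93.1]
force: [-0.1, 0.3, -5.4]
gripper_width: 60.7
time_s: 8.03
ee_pos: [515.2, -117.1, 362.6]
ee_rot: [-180.0, -0.0, 88.3]
force: [0.6, 0.5, -5.0]
gripper_width: 60.5
8.0333 [ 515.24 -117.06  362.61] [-179.97   -0.03   88.34] [ 0.57  0.53 -5.05]
bottom 87.10705061184058
scene [(array([244., 187.]), 0.63, 1689)] [240.91 179.5 ]
scene (array([ 512.7 , -119.4 ,    0.03]), np.float64(0.06829062235989858))
side [(array([372., 170.]), 0.71, 1947)] [372.31 165.1 ]
side (array([ 513.6 , -121.3 ,   -0.02]), np.float64(0.029113279260217118))
jar [ 512.82 -119.96   -0.03] -1.7932537334222682 0.11242251287666183 rel tool [-2.42 -2.9  -0.  ]
```

View pics/j1.png

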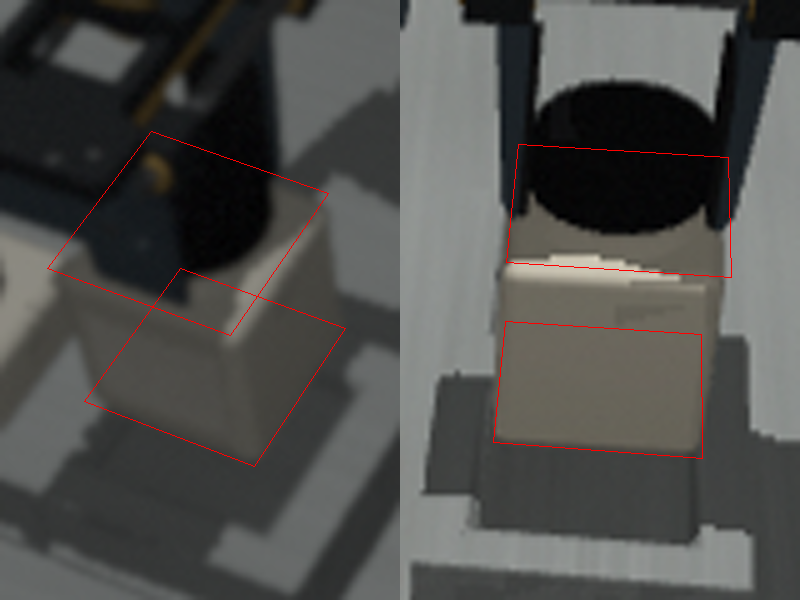

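Both views show the jar upright over the well: bottom edge at (494,442)–(700,452) in the side tile, corner at (262,462) in the scene tile. The yaw estimates differ (+1.7° and -1.1°), so I'll check the slope of the bottom edge before lowering.

```bash
cat > m5.py <<'E'
from fit import *
import sys
s=env.state();zb=s["ee_pos"][2]-275.5;x,y=s["ee_pos"][:2]; print(s["ee_pos"],s["ee_rot"])
for c in("scene","side"):
    res=[]
    for k in range(3):
        g=env.grab_frame(c);L=env.trace(c,"jar")
        if not L: continue
        m=L[0]["pixels"]
        # bottom edge of +y face (side) / +x face (scene): columns well inside
        v=0
        ends=[(-38,38),(38,38)] if c=="side" else [(38,-38),(38,38)]
        e=[proj(g,[x+a,y+b,zb]) for a,b in ends];u=sorted([e[0][0],e[1][0]]);w=u[1]-u[0]
        cols=np.arange(int(u[0]+.2*w),int(u[1]-.2*w)+1)
        # sub-pixel lower boundary from image gradient near mask edge
        gr=cv2.GaussianBlur(cv2.cvtColor(g["frame"],cv2.COLOR_RGB2GRAY).astype(float),(0,0),1)
        rows=[]
        for q in cols:
            r0=np.nonzero(m[:,q])[0].max();d=np.abs(np.diff(gr[r0-4:r0+6,q]));d=d**2;rows.append(r0-4+.5+(d*np.arange(len(d))).sum()/d.sum())
        sl=np.polyfit(cols,rows,1)[0];ms=np.polyfit(cols,[np.nonzero(m[:,q])[0].max() for q in cols],1)[0]
        f=lambda a:(lambda p,q:(q[1]-p[1])/(q[0]-p[0]))(*[proj(g,[x+np.cos(a)*i-np.sin(a)*j,y+np.sin(a)*i+np.cos(a)*j,zb]) for i,j in ends])
        A=np.radians(np.arange(-12,12,.1));S=np.array([f(a) for a in A])
        res.append([np.degrees(A[np.argmin(abs(S-t))]) for t in(sl,ms)])
    print(c,"yaw grad,mask",np.round(res,1).tolist())
E
python3 m5.py
```

```text
[ 515.34615821 -117.45380072  362.71881233] [-1.79994873e+02 -9.11029729e-03  8.83214014e+01]
scene yaw grad,mask [[-1.7, -0.6], [-1.6, -1.6], [-1.9, -4.1]]
side yaw grad,mask [[-0.8, 2.3], [-0.9, -0.2], [-0.8, 0.3]]
```

Mean yaw is about -1.2° against the well's -2°, so the fit is good. Small shift and twist, then lower to just above the chamfer and insert gently.

```bash
python3 -m handwheel '[{"gripper":0,"travel":[0.002,0.0015,0.006],"twist":0.012},{"gripper":0,"travel":[0,0,0.010],"twist":0},{"gripper":0,"travel":[0,0,0.010],"twist":0},{"gripper":0,"travel":[0,0,0.006],"twist":0},{"gripper":0,"travel":[0,0,0.002],"twist":0}]' 50
python3 -m handwheel '[{"gripper":0,"travel":[0,0,0.002],"twist":0},{"gripper":0,"travel":[0,0,0.002],"twist":0},{"gripper":0,"travel":[0,0,0.002],"twist":0},{"gripper":0,"travel":[0,0,0.002],"twist":0},{"gripper":0,"travel":[0,0,0],"twist":0}]' 50
python3 -c "
from workcell import env
s=env.state();print(s['force'],s['torque'],s['ee_pos'])"
```

```text
time_s: 9.25
ee_pos: [516.4, -115.6, 326.6]
ee_rot: [-179.8, -0.1, 87.6]
force: [-1.2, -0.0, -5.7]
gripper_width: 61.3
time_s: 9.67
ee_pos: [516.6, -117.1, 324.7]
ee_rot: [179.9, 0.3, 87.7]
force: [-9.0, -6.8, 17.3]
gripper_width: 60.6
[-8.96655313 -6.82893896 17.31784985] [-0.77155823  1.84438388  0.14364344] [ 516.57458204 -117.13247093  324.67768167]
```

Contact at the rim, with the chamfer pushing toward -x and -y. Ease up and shift that way.

```bash
python3 -m handwheel '[{"gripper":0,"travel":[0,0,-0.003],"twist":0},{"gripper":0,"travel":[-0.002,-0.0015,0],"twist":0},{"gripper":0,"travel":[0,0,0.001],"twist":0},{"gripper":0,"travel":[0,0,0.002],"twist":0},{"gripper":0,"travel":[0,0,0.001],"twist":0}]' 50
python3 -c "
from workcell import env
s=env.state();print(s['force'],s['torque'],s['ee_pos'])"
```

```text
time_s: 10.08
ee_pos: [516.2, -119.2, 323.8]
ee_rot: [179.6, 0.3, 87.7]
force: [-5.4, -7.7, 24.4]
gripper_width: 60.8
[-5.41765339 -7.65683754 24.38077068] [-1.04897611  1.249473   -0.04300784] [ 516.24664966 -119.24169824  323.78435598]
```

```bash
python3 -m handwheel '[{"gripper":0,"travel":[0,0,-0.003],"twist":0},{"gripper":0,"travel":[-0.002,-0.001,0],"twist":0},{"gripper":0,"travel":[0,0,0.001],"twist":0},{"gripper":0,"travel":[0,0,0.002],"twist":0},{"gripper":0,"travel":[0,0,0],"twist":0}]' 50
python3 -c "
from workcell import env
s=env.state();print(s['force'],s['torque'],s['ee_pos'])"
```

```text
time_s: 10.5
ee_pos: [515.5, -121.2, 322.9]
ee_rot: [179.6, 0.3, 87.7]
force: [-1.7, -6.3, 17.6]
gripper_width: 60.5
[-1.67103943 -6.29033712 17.61737073] [-0.97042284  0.44657948  0.02224999] [ 515.47890778 -121.23334052  322.94727028]
```

```bash
python3 -m handwheel '[{"gripper":0,"travel":[0,0,-0.002],"twist":0},{"gripper":0,"travel":[-0.0025,-0.0005,0],"twist":0},{"gripper":0,"travel":[0,0,0.001],"twist":0},{"gripper":0,"travel":[0,0,0.001],"twist":0},{"gripper":0,"travel":[0,0,0],"twist":0}]' 50
python3 -c "
from workcell import env
s=env.state();print(s['force'],s['torque'],s['ee_pos'])"
```

```text
time_s: 10.92
ee_pos: [515.0, -123.5, 322.0]
ee_rot: [179.6, 0.2, 87.6]
force: [1.2, -5.5, 13.6]
gripper_width: 60.8
[ 1.17423389 -5.45759034 13.57224351] [-0.80441357 -0.14007003 -0.05731538] [ 514.98904772 -123.46405397  322.01341675]
```

```bash
python3 -m handwheel '[{"gripper":0,"travel":[-0.001,0,-0.001],"twist":0},{"gripper":0,"travel":[-0.0015,0,0],"twist":0},{"gripper":0,"travel":[0,0,0.001],"twist":0},{"gripper":0,"travel":[0,0,0.001],"twist":0},{"gripper":0,"travel":[0,0,0],"twist":0}]' 50
python3 -c "
from workcell import env
s=env.state();print(s['force'],s['torque'],s['ee_pos'])"
```

```text
time_s: 11.33
ee_pos: [514.8, -125.9, 320.7]
ee_rot: [179.6, 0.2, 87.6]
force: [1.1, -5.8, 12.2]
gripper_width: 60.9
[ 1.14149476 -5.84701114 12.20421086] [-0.84287392 -0.26355871 -0.05692556] [ 514.83974858 -125.92786442  320.68484839]
```

Still being pushed to -y, which is more than I expected. Looking before going further.

Run:
```python
from h import *
t=[]
for c,uv in(("scene",(243,195)),("side",(368,195))):
    g=env.grab_frame(c);u,v=uv
    t.append(cv2.convertScaleAbs(cv2.resize(g["frame"][v-60:v+60,u-40:u+40],None,fx=5,fy=5,interpolation=cv2.INTER_CUBIC),alpha=1.5))
cv2.imwrite("pics/k1.png",np.hstack(t)[:,:,::-1])
```

```text
(no output)
```

View pics/k1.png

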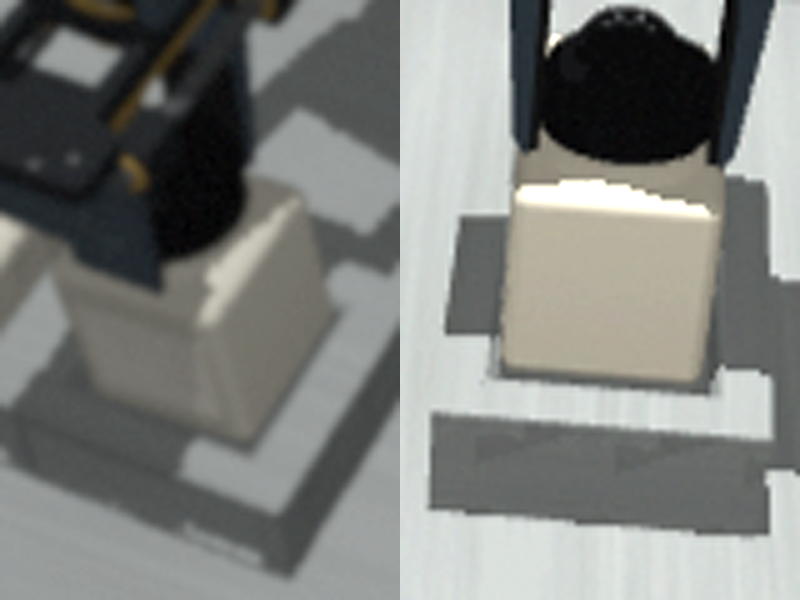

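The side tile shows the jar centred in x in the chamfered opening at (490–716, 380). The scene tile shows it leaning, with its bottom swung toward +y about the jaw axis. The torque puts the contact on the +y chamfer, so pushing on only tilts it further. I'll lift clear and measure the tilt.

```bash
python3 -m handwheel '[{"gripper":0,"travel":[0,0,-0.004],"twist":0},{"gripper":0,"travel":[0,0,-0.006],"twist":0},{"gripper":0,"travel":[0.002,0,-0.006],"twist":0},{"gripper":0,"travel":[0,0,-0.002],"twist":0},{"gripper":0,"travel":[0,0,0],"twist":0}]' 50
cat > m6.py <<'E'
from fit import *
np.set_printoptions(precision=2,suppress=True)
s=env.state();p=s["ee_pos"];print(s["time_s"],p,s["ee_rot"],s["force"])
yaw=np.radians(s["ee_rot"][2]-90)
def model(dx,dy,t):  # tilt t (rad) about jaw axis (~x) through grasp point; lid centre offset dx,dy
    P=np.array(box(0,0,yaw,72,72,-103.5+3,-25.5).__add__(box(0,0,yaw,76,76,-100,-29)))
    c,si=np.cos(t),np.sin(t);R=np.array([[1,0,0],[0,c,-si],[0,si,c]])
    return (R@P.T).T+[p[0]+dx,p[1]+dy,p[2]-172]
it=[]
for k in range(2):
  for c in("scene","side"):
    g=env.grab_frame(c);L=env.trace(c,"jar")
    if not L: continue
    m=L[0]["pixels"];zb=p[2]-275.5
    h=hull(g,[[p[0]+48*np.cos(t),p[1]+48*np.sin(t),zb+z] for t in np.arange(0,6.3,.1) for z in(84,250)])
    it.append((g,up(m)&~h,h)); r=fit(it[-1:],model,[0,0,0],(4,4,.06)); print(c,r[0][:2],np.degrees(r[0][2]),r[1])
for t0 in(-.05,0,.05):
    r=fit(it,model,[0,0,t0],(4,4,.06));print("all",r[0][:2],"tilt deg",np.degrees(r[0][2]),r[1])
E
python3 m6.py
```

```text
time_s: 11.85
ee_pos: [513.2, -122.3, 336.3]
ee_rot: [-179.9, -0.0, 87.6]
force: [-0.9, -0.3, -5.9]
gripper_width: 61.3
11.85 [ 513.2  -122.25  336.26] [-179.86   -0.04   87.62] [-0.92 -0.31 -5.91]
scene [-1.46 -0.17] 3.797951829827601 0.06664124320716946
side [-1.44  4.85] -0.13406041012033448 0.02300188671671144
scene [-1.43  2.54] 2.1587047020828845 0.0828500808061603
side [-1.04  2.67] 1.7832455194149905 0.023448497767767362
all [-1.47  3.11] tilt deg 1.464105185522847 0.199245641430694
all [-1.38  2.21] tilt deg 2.357859894023147 0.20161609265621416
all [-1.32  3.02] tilt deg 1.547749030042104 0.2005609424437934
```

The jar is tilted about 2°, with its bottom roughly 5 mm toward +y of the tool. That tilt fits through the well if the bottom is centred, so I'll move the tool to about y=-128.5, x=515 and go down again.

```bash
python3 -m handwheel '[{"gripper":0,"travel":[-0.006,0.002,0],"twist":-0.005},{"gripper":0,"travel":[0,0,0.005],"twist":0},{"gripper":0,"travel":[0,0,0.004],"twist":0},{"gripper":0,"travel":[0,0,0.002],"twist":0},{"gripper":0,"travel":[0,0,0.002],"twist":0}]' 50
python3 -m handwheel '[{"gripper":0,"travel":[0,0,0.002],"twist":0},{"gripper":0,"travel":[0,0,0.002],"twist":0},{"gripper":0,"travel":[0,0,0.001],"twist":0},{"gripper":0,"travel":[0,0,0],"twist":0}]' 50
python3 -c "
from workcell import env
s=env.state();print(s['force'],s['torque'],s['ee_pos'])"
```

```text
time_s: 12.67
ee_pos: [515.2, -128.7, 323.0]
ee_rot: [-179.9, -0.0, 87.9]
force: [0.0, 0.3, -5.1]
gripper_width: 60.7
time_s: 13.0
ee_pos: [515.3, -128.6, 318.5]
ee_rot: [-180.0, -0.0, 87.9]
force: [0.6, 0.2, -4.8]
gripper_width: 60.8
[ 0.57202127  0.16276358 -4.78607387] [-0.11797553  0.03486112 -0.02851287] [ 515.34319479 -128.60550553  318.46520753]
```

No contact, and it is below the previous jam height, so it is entering. Continue down.

```bash
python3 -m handwheel '[{"gripper":0,"travel":[0,0,0.002],"twist":0},{"gripper":0,"travel":[0,0,0.002],"twist":0},{"gripper":0,"travel":[0,0,0.002],"twist":0},{"gripper":0,"travel":[0,0,0.002],"twist":0},{"gripper":0,"travel":[0,0,0],"twist":0}]' 50
python3 -m handwheel '[{"gripper":0,"travel":[0,0,0],"twist":0}]' 50
```

```text
time_s: 13.42
ee_pos: [515.2, -128.7, 310.2]
ee_rot: [-179.9, -0.0, 87.9]
force: [0.4, -0.5, -6.6]
gripper_width: 60.9
time_s: 13.5
ee_pos: [515.4, -128.7, 310.6]
ee_rot: [-180.0, -0.0, 87.9]
force: [-0.2, -0.1, -5.8]
gripper_width: 60.9
```

```bash
python3 -m handwheel '[{"gripper":0,"travel":[0,0,0.003],"twist":0},{"gripper":0,"travel":[0,0,0.003],"twist":0},{"gripper":0,"travel":[0,0,0.003],"twist":0},{"gripper":0,"travel":[0,0,0.003],"twist":0},{"gripper":0,"travel":[0,0,0],"twist":0}]' 50
python3 -m handwheel '[{"gripper":0,"travel":[0,0,0.003],"twist":0},{"gripper":0,"travel":[0,0,0.003],"twist":0},{"gripper":0,"travel":[0,0,0.002],"twist":0},{"gripper":0,"travel":[0,0,0.002],"twist":0},{"gripper":0,"travel":[0,0,0],"twist":0}]' 50
python3 -c "
from workcell import env
s=env.state();print(s['force'],s['torque'],s['ee_pos'])"
```

```text
time_s: 13.92
ee_pos: [515.2, -128.5, 297.9]
ee_rot: [-179.9, -0.0, 87.9]
force: [0.5, 2.0, -6.4]
gripper_width: 60.9
time_s: 14.33
ee_pos: [515.4, -128.4, 288.4]
ee_rot: [-180.0, -0.1, 87.9]
force: [0.1, 2.8, -5.4]
gripper_width: 61.1
[ 0.10832015  2.78857318 -5.36132581] [ 0.58519853 -0.00712989 -0.0894116 ] [ 515.37739835 -128.41301787  288.36052701]
```

```bash
python3 -m handwheel '[{"gripper":0,"travel":[0.001,0,0.002],"twist":0},{"gripper":0,"travel":[0.001,0,0.002],"twist":0},{"gripper":0,"travel":[0.001,0,0.002],"twist":0},{"gripper":0,"travel":[0,0,0.001],"twist":0},{"gripper":0,"travel":[0,0,0],"twist":0}]' 50
python3 -c "
from workcell import env
s=env.state();print(s['force'],s['torque'],s['ee_pos'])"
python3 -m handwheel '[{"gripper":0,"travel":[0,0,0.001],"twist":0},{"gripper":0,"travel":[0,0,0.001],"twist":0},{"gripper":0,"travel":[0,0,0.001],"twist":0},{"gripper":0,"travel":[0,0,0],"twist":0}]' 50
python3 -c "
from workcell import env
s=env.state();print(s['force'],s['torque'],s['ee_pos'])"
```

```text
time_s: 14.75
ee_pos: [515.5, -125.8, 282.2]
ee_rot: [180.0, 0.0, 87.9]
force: [-1.2, 0.6, -0.8]
gripper_width: 60.8
[-1.19818735  0.55199714 -0.77512914] [ 0.05851929  0.31857076 -0.00268143] [ 515.54426084 -125.79489372  282.20697263]
time_s: 15.08
ee_pos: [515.5, -125.3, 281.7]
ee_rot: [179.9, -0.0, 87.9]
force: [-6.1, 4.7, 17.2]
gripper_width: 60.8
[-6.06380118  4.68513861 17.2343741 ] [ 0.59763221  1.21104413 -0.02633266] [ 515.48094973 -125.27663395  281.68364986]
```

The jar is on the floor at TCP z≈282, pressing 17 N. I'll relieve the push, open to let it settle upright, and measure.

```bash
python3 -m handwheel '[{"gripper":0,"travel":[0,0,-0.002],"twist":0},{"gripper":0,"travel":[0,0,-0.001],"twist":0},{"gripper":75,"travel":[0,0,0],"twist":0},{"gripper":90,"travel":[0,0,0],"twist":0},{"gripper":90,"travel":[0,0,0],"twist":0}]' 20
python3 -m handwheel '[{"gripper":90,"travel":[0,0,0],"twist":0},{"gripper":90,"travel":[0,0,0],"twist":0}]' 20
python3 - <<'E'
from h import *
from fit import *
np.set_printoptions(precision=2,suppress=True)
s=env.state();print(s["time_s"],s["ee_pos"],s["ee_rot"],s["force"],s["qpos"])
G={}
for c in("wrist","side","scene"):
    g=env.grab_frame(c);G[c]=g;f=c=="wrist"
    for t,z in(("lid",92),("jar",4),("mouth",108)):
        print(c,t,[(np.round(r["uv"]),round(r["confidence"],2),atz(g,r["uv"],z,f)) for r in env.pinpoint(c,t)])
    for l in env.trace(c,"lid"):
        q=np.argwhere(l["pixels"]);print("  trace",l["uv"],round(l["confidence"],2),q.min(0),q.max(0))
def cr(g,uv,w,h,s): u,v=map(int,uv);return cv2.resize(g["frame"][v-h:v+h,u-w:u+w],(400,600),interpolation=cv2.INTER_CUBIC)
cv2.imwrite("pics/k2.png",np.hstack([cr(G["scene"],(243,200),40,60,5),cr(G["side"],(368,195),40,60,5)])[:,:,::-1])
E
```

```text
time_s: 15.5
ee_pos: [515.8, -126.0, 281.9]
ee_rot: [179.9, 0.0, 87.9]
force: [0.8, 0.5, 0.0]
gripper_width: 78.1
time_s: 15.67
ee_pos: [515.7, -125.9, 281.8]
ee_rot: [180.0, 0.0, 87.9]
force: [0.7, 0.0, 0.8]
gripper_width: 82.3
15.6667 [ 515.67 -125.85  281.77] [179.98   0.01  87.88] [0.65 0.04 0.81] [-14.96  20.73 105.57  -0.01  53.68 -12.83]
wrist lid [(array([262.,   9.]), 0.96, array([493.1 ,  12.92,  92.  ])), (array([321., 281.]), 0.95, array([ 514.93, -119.64,   92.  ])), (array([322., 376.]), 0.6, array([ 513.38, -178.14,   92.  ]))]
wrist jar [(array([322., 280.]), 0.43, array([ 514.25, -155.31,    4.  ]))]
wrist mouth []
  trace [320.7, 277.9] 0.88 [218 250] [359 390]
  trace [258.2, 16.3] 0.65 [  0 227] [ 39 296]
side lid [(array([370., 179.]), 0.96, array([ 515.78, -121.45,   92.  ])), (array([385., 282.]), 0.88, array([494.43, 128.62,  92.  ])), (array([404., 389.]), 0.75, array([475.88, 298.1 ,  92.  ]))]
side jar [(array([366., 216.]), 0.63, array([ 516.65, -116.38,    4.  ]))]
side mouth []
  trace [371.2, 174.2] 0.95 [161 355] [189 389]
  trace [405.8, 387.8] 0.85 [370 386] [403 419]
  trace [387.0, 279.1] 0.57 [265 374] [289 400]
scene lid [(array([246., 188.]), 0.83, array([ 505.28, -116.16,   92.  ])), (array([326., 232.]), 0.65, array([542.17,  70.22,  92.  ])), (array([417., 257.]), 0.56, array([529.81, 242.78,  92.  ]))]
scene jar [(array([246., 219.]), 0.87, array([ 521.74, -119.96,    4.  ]))]
scene mouth []
  trace [420.0, 255.6] 0.7 [243 409] [265 432]
  trace [326.6, 227.5] 0.68 [218 314] [239 335]
  trace [246.3, 187.3] 0.59 [172 233] [202 257]
```

View pics/k2.png

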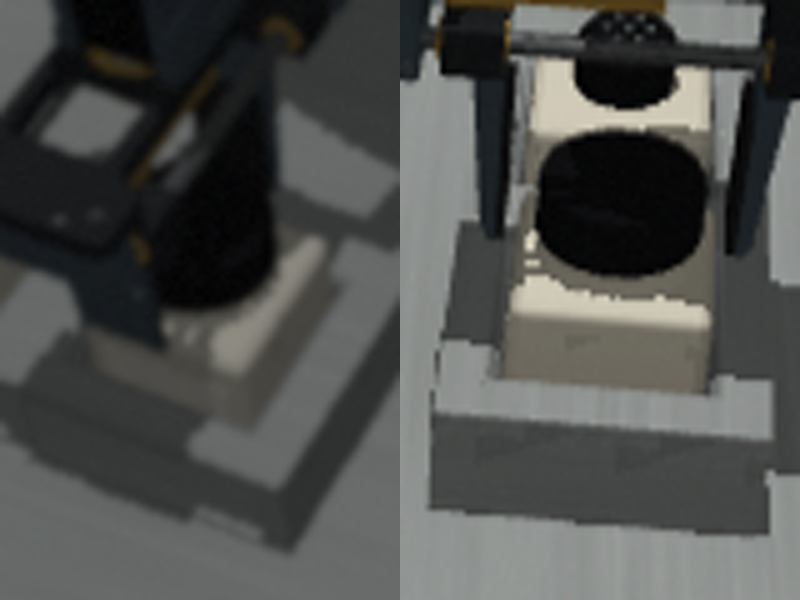

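The jar stands level in the well; its front wall and shoulder run parallel to the deck edge at (505–712, 380) in the side tile. The lid centre is at y≈-120.5, 5 mm +y of the tool. I'll recentre, lower 4 mm and regrip firmly.

```bash
python3 -m handwheel '[{"gripper":90,"travel":[0.003,0,0.001],"twist":0},{"gripper":90,"travel":[0.002,0,0.002],"twist":0},{"gripper":90,"travel":[0,0,0.001],"twist":0},{"gripper":50,"travel":[0,0,0],"twist":0},{"gripper":50,"travel":[0,0,0],"twist":0}]' 20
python3 -m handwheel '[{"gripper":0,"travel":[0,0,0],"twist":0},{"gripper":0,"travel":[0,0,0],"twist":0},{"gripper":0,"travel":[0,0,0],"twist":0},{"gripper":0,"travel":[0,0,0],"twist":0}]' 60
python3 -c "
from workcell import env
s=env.state();print(s['force'],s['torque'],s['ee_pos'])"
python3 -m handwheel '[{"gripper":0,"travel":[0,0,0],"twist":-0.08},{"gripper":0,"travel":[0,0,0],"twist":-0.08},{"gripper":0,"travel":[0,0,0],"twist":-0.08},{"gripper":0,"travel":[0,0,0],"twist":-0.08},{"gripper":0,"travel":[0,0,-0.0005],"twist":-0.08}]' 60
python3 -c "
from workcell import env
s=env.state();print(s['force'],s['torque'],s['ee_pos'])"
python3 -m handwheel '[{"gripper":0,"travel":[0,0,-0.0005],"twist":-0.08},{"gripper":0,"travel":[0,0,0],"twist":-0.08},{"gripper":0,"travel":[0,0,-0.0005],"twist":-0.08},{"gripper":0,"travel":[0,0,0],"twist":0}]' 60
python3 -c "
from workcell import env
s=env.state();print(s['force'],s['torque'],s['ee_pos'])"
```

```text
time_s: 16.83
ee_pos: [515.7, -120.6, 277.6]
ee_rot: [-180.0, -0.0, 87.9]
force: [-0.2, -0.9, 0.7]
gripper_width: 71.7
time_s: 17.17
ee_pos: [515.4, -120.7, 277.7]
ee_rot: [-179.9, -0.0, 87.9]
force: [-1.9, -0.3, 2.0]
gripper_width: 60.7
[-1.91345915 -0.29716866  2.04876919] [-0.09207626  0.36385745  0.03058201] [ 515.38310923 -120.71330976  277.67454121]
time_s: 17.58
ee_pos: [515.8, -120.9, 278.4]
ee_rot: [179.9, -0.0, 110.9]
force: [-1.5, 0.6, -1.9]
gripper_width: 60.7
[-1.53292295  0.60394996 -1.94594042] [-0.09915213 -0.06680997 -0.56339412] [ 515.77870899 -120.88781352  278.35778292]
time_s: 17.92
ee_pos: [515.8, -120.7, 278.9]
ee_rot: [180.0, -0.0, 124.6]
force: [0.5, 0.6, -3.4]
gripper_width: 60.9
[ 0.49654251  0.60934484 -3.44336022] [ 0.14914108 -0.16930943  0.0204146 ] [ 515.77562871 -120.74573417  278.87136645]
```

The lid is turning (0.56 N m, no sign of slip). It is 0.64 rad round; continue in small steps to about 1.0 rad.

```bash
python3 -m handwheel '[{"gripper":0,"travel":[0,0,0],"twist":-0.06},{"gripper":0,"travel":[0,0,-0.0005],"twist":-0.06},{"gripper":0,"travel":[0,0,0],"twist":-0.06}]' 60
python3 -c "
from workcell import env
s=env.state();print(s['force'],s['torque'],s['ee_pos'])"
python3 -m handwheel '[{"gripper":0,"travel":[0,0,0],"twist":-0.06},{"gripper":0,"travel":[0,0,0],"twist":-0.06},{"gripper":0,"travel":[0,0,0],"twist":-0.06}]' 60
python3 -c "
from workcell import env
s=env.state();print(s['force'],s['torque'],s['ee_pos'])"
```

```text
time_s: 18.17
ee_pos: [515.7, -120.7, 279.2]
ee_rot: [-180.0, -0.0, 134.9]
force: [0.2, -0.0, -3.7]
gripper_width: 60.5
[ 0.20657375 -0.0427955  -3.68024445] [-0.09528309 -0.03416457 -0.05915499] [ 515.665361   -120.74090941  279.22408865]
time_s: 18.42
ee_pos: [515.9, -120.7, 279.8]
ee_rot: [180.0, 0.0, 145.2]
force: [-0.4, 0.1, -0.3]
gripper_width: 60.4
[-0.37479413  0.09995241 -0.34564606] [-0.0467663 -0.0360465  0.0503685] [ 515.90663304 -120.74911402  279.76096645]
```

At 1.0 rad the vertical load has dropped to -0.35 N (the lid's weight) and the torque to zero, so the threads have let go. Lift slowly.

```bash
python3 -m handwheel '[{"gripper":0,"travel":[0,0,-0.001],"twist":0},{"gripper":0,"travel":[0,0,-0.002],"twist":0},{"gripper":0,"travel":[0,0,-0.002],"twist":0},{"gripper":0,"travel":[0,0,0],"twist":0}]' 60
python3 -c "
from workcell import env
s=env.state();print(s['force'],s['torque'],s['ee_pos'])"
```

```text
time_s: 18.75
ee_pos: [515.9, -120.7, 285.3]
ee_rot: [180.0, 0.1, 145.1]
force: [-0.3, -0.1, -0.8]
gripper_width: 61.0
[-0.34981077 -0.11501778 -0.80528626] [-0.03601531  0.05149831  0.01389126] [ 515.90542809 -120.73652132  285.32141095]
```

```bash
python3 -m handwheel '[{"gripper":0,"travel":[0,0,-0.005],"twist":0},{"gripper":0,"travel":[0,0,-0.008],"twist":0},{"gripper":0,"travel":[0,0,-0.008],"twist":0},{"gripper":0,"travel":[0,0,-0.006],"twist":0},{"gripper":0,"travel":[0,0,-0.003],"twist":0}]' 60
python3 -m handwheel '[{"gripper":0,"travel":[0,0,0],"twist":0},{"gripper":0,"travel":[0,0,0],"twist":0},{"gripper":0,"travel":[0,0,0],"twist":0},{"gripper":0,"travel":[0,0,0],"twist":0},{"gripper":0,"travel":[0,0,0],"twist":0}]' 60
python3 - <<'E'
from h import *
np.set_printoptions(precision=2,suppress=True)
s=env.state();print(s["time_s"],s["ee_pos"],s["ee_rot"],s["force"],s["gripper_width"])
t=[]
for c,uv in(("scene",(243,190)),("side",(368,180))):
    g=env.grab_frame(c);u,v=uv
    print(c,[("lid",np.round(r["uv"]),r["confidence"],atz(g,r["uv"],126)[:2]) for r in env.pinpoint(c,"lid")][:3],[("mouth",np.round(r["uv"]),r["confidence"],atz(g,r["uv"],110)[:2]) for r in env.pinpoint(c,"mouth")])
    for n,z in(("shaker",0),("dredger",0),("spoon",0)): print(c,n,[(np.round(r["uv"]),atz(g,r["uv"],z)[:2]) for r in env.pinpoint(c,n)][:1])
    t.append(cv2.resize(g["frame"][v-60:v+60,u-40:u+40],None,fx=5,fy=5,interpolation=cv2.INTER_CUBIC))
cv2.imwrite("pics/k3.png",cv2.convertScaleAbs(np.hstack(t),alpha=1.3)[:,:,::-1])
E
```

```text
time_s: 19.17
ee_pos: [515.9, -120.7, 316.3]
ee_rot: [179.9, 0.1, 145.2]
force: [-0.2, -0.7, 0.0]
gripper_width: 60.8
time_s: 19.58
ee_pos: [515.6, -120.7, 314.4]
ee_rot: [-180.0, -0.0, 145.2]
force: [0.1, -0.7, -0.8]
gripper_width: 60.6
19.5833 [ 515.59 -120.68  314.36] [-179.99   -0.05  145.17] [ 0.13 -0.69 -0.79] 60.57685501519368
scene [('lid', array([324., 229.]), 0.91, array([560.04,  72.55])), ('lid', array([421., 257.]), 0.9, array([548.51, 248.58])), ('lid', array([239., 174.]), 0.58, array([ 502.86, -127.14]))] [('mouth', array([242., 183.]), 0.69, array([ 509.55, -119.66]))]
scene shaker [(array([198., 196.]), array([ 505.56, -247.9 ]))]
scene dredger [(array([460., 316.]), array([563.88, 355.64]))]
scene spoon [(array([371., 370.]), array([725.61, 231.85]))]
side [('lid', array([374., 161.]), 0.89, array([ 511.76, -133.22])), ('lid', array([385., 282.]), 0.83, array([499.55, 158.84])), ('lid', array([404., 391.]), 0.57, array([482.43, 317.92]))] [('mouth', array([374., 170.]), 0.82, array([ 510.51, -125.71])), ('mouth', array([364., 214.]), 0.23, array([527.93,   0.69]))]
side shaker []
side dredger [(array([327., 462.]), array([563.7 , 357.47]))]
side spoon [(array([224., 365.]), array([727.2 , 232.79]))]
```

View pics/k3.png

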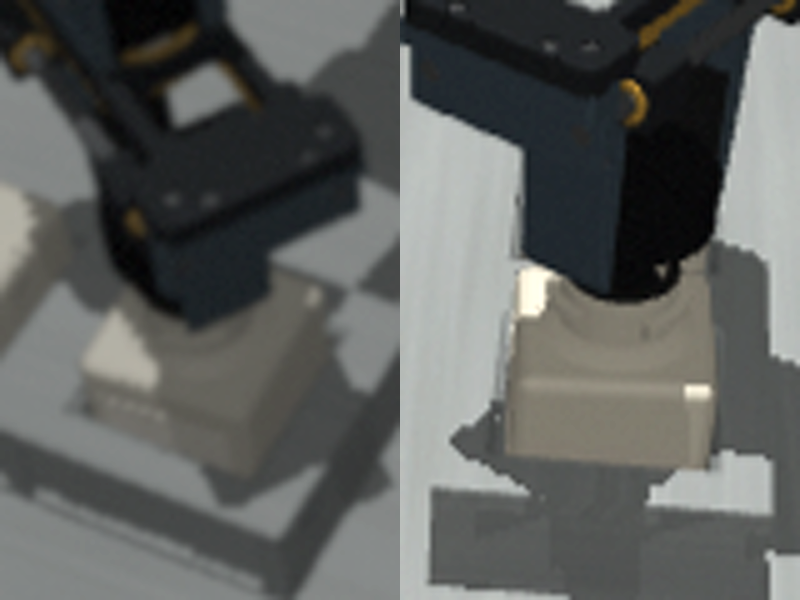

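The lid is held level above the jar: the neck shows at (640,310) in the side tile, and the jar stands square in the well. The bystanders match their starting estimates. Handing in.

```bash
python3 -c "
from workcell import env
print(env.job_done());s=env.state();print(s['time_s'],s['ee_pos'],s['force'],s['gripper_width'])"
```

```text
the job is handed in; nothing more can be done
None
the job is handed in; nothing more can be done
```

I set the jar in the free well, unscrewed its lid there, and handed the job in at about 19.6 s with the gripper holding the lid over the open mouth.

- **Insertion:** I carried the jar by its lid. On the first try it caught the +y chamfer of the well and tilted about 2° in the grip. I lifted it clear, recentred it and lowered it to the floor. I then opened the fingers so it settled upright.
- **Unscrewing:** I regripped the lid at 60 N and turned it 1.0 rad anticlockwise. The torque peaked near 0.56 N m and then fell to zero. The vertical load also fell to about the lid's weight, so I took the threads as free and lifted straight up.
- **Last checks:**
  - The tool was within 0.1° of vertical.
  - By the lift distance, the lid's lower edge was about 20 mm above the mouth.
  - The fingers were at 60.6 mm and the wrist carried only about 0.8 N.
  - The final pictures show the jar square in the well with its neck open.
  - The dredger and spoon measured within about 10 mm of their starting estimates in both cameras. So did the shaker, but only in the scene view, as the side view missed it.
- **Disagreements:**
  - My rack outline fit put the well about 4–6 mm further toward +y than the insertion contacts and the network's first estimates did.
  - The cameras' final lid and mouth positions scattered by up to about 13 mm, so I trusted the tool position and the forces.
  - That the jar sits fully on the floor rests on the contact height and the pictures, not on a direct measurement.

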